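# Close the toggle valves along a gas manifold

## Robot

A 6-joint arm with a two-finger parallel gripper is mounted at the origin on the work surface. World frame = base frame: x ahead of the robot, y to its left, z up, the work surface at z = 0. Lengths are in mm, angles in rad, forces in N, time in s.
With the tool pointing down it reaches from about 350 to 1000 mm from the base axis. Payload 7.1 kg.
Tool frame: the origin (TCP) lies on the centre line of the jaws, within the pads' length; the fingertips stand 14 mm ahead of it and the grasp point (between the pads) lies 5 mm behind it; z points along the fingers, y is the line along which they close (so a half turn about z gives the same grasp; the last joint's range is limited). The gripper opens to 85 mm and grips with 20 to 120 N. Pads are 22 mm wide; open, the fingers measure 114 mm over their backs; the gripper's body (76 mm by 85 mm) begins 54 mm behind the grasp point. The pads swing forward as they close: fully open they stand 13 mm farther back than shut.
Start: joints at [1.14, 0.423, 1.63, -0, 1.089, -0.019], TCP at [250.13, 572.748, 213.319] pointing down, gripper open.
Joint ranges: [-3, 3], [-0.9, 2.11], [0.09, 2.58], [-1.31, 4.45], [0.11, 2.69], [-2.54, 2.54]. Speed limits (rad/s): [2.39, 2.39, 3.01, 3.14, 3.14, 3.14].

## Interface

Orientations are given as a unit quaternion [w, x, y, z].
In Python, from bench import ctrl, optics, order gives the robot as it stands. The module is installed in compiled form; this text tells all that it offers.
- The arm moves only by the tool step_arm, never from a script. Its argument "series" is a list that holds one entry, the list of rows, each a list of 4 numbers: the shift along the tool's x, y, z each as a share of 50 mm, from -1 to 1, then the turn about the tool's z as a share of 6 degrees, from -1 to 1. In form: [[[dx, dy, dz, yaw], ...]]. A call has exactly 5 rows; each row shifts and turns the commanded pose from where the row before left it, along the tool's axes as they then stand; what a row does not reach is not made up. A row lasts 1/8 s, in which the tool goes at most 62.5 mm and 10.7 degrees, less where a joint would pass 70% of its speed; a pose out of reach is approached as far as the arm can. A call with a number of a shift or a turn outside -1 to 1 is refused whole. A call with a gripper value outside its range is refused whole. "grip" is the opening, from -1 (shut) to 1 (fully open), set as the call begins (left out, the last holds). The fingers move at their own pace and stop on an object; the grip force is fixed at half the most. Time passes only in rows, so rows that do not move let the fingers close, or fill a call up. It gives the time, the measured TCP pose, the force, the opening and the grip force at its end, in the units of the state.
- ctrl.sense(): the state, without advancing time (a new reading comes with each control period).
- optics.grab_frame(name): name is "side" or "top"; returns the picture (480x640x3 uint8, red, green, blue); there is no depth.
- optics.camera_params(name): a dict with "mtx" (3x3 intrinsics, pixels), "dist_coeffs" ([k1, k2, p1, p2, k3] as OpenCV has them; the pictures are not rectified), "R" (3x3) and "t" (3): a world point X has camera coordinates R X + t. Camera axes: x right, y down, z forward; pixel columns grow to the right and rows downward; lengths in mm; the calibration is good to about 2 mm. A picture is of the moment at which its call begins. camera_params takes no time and is no camera call.
- order.close_job(): hands the job in; it is judged then, once.
The state is a dict: "time_s": time; "joint_pos": joint angles; "joint_velocities": joint speeds; "tau": joint torques, N m; "tool_pos": TCP position; "tcp_rot": TCP orientation; "force": force on the tool from outside, world axes, zero at the start; "moment": the same for the moment, N m; "grip_width": finger opening in mm; "gripper_force": force on a finger pad.
Only numpy, scipy, OpenCV 4.12 (cv2) and the standard library are available. Lean on these libraries where they do the work, as an engineer would, in place of code of your own. Each camera call takes 0.05 s, during which the arm holds its last target. There are 200 camera calls.

## Task

Shut off the bowed gas manifold on the bench: with the fingertips closed, run lightly along its row of five evenly spaced toggle levers, starting at the end farthest from the pressure gauge, so that each lever in turn is pushed well over towards the gauge end and left lying there. Stop in the wide gap after the fifth and leave the lone vent lever beside the gauge standing. Only touch the levers, gently: do not grasp or lift anything, do not shove the manifold along the bench, and leave the things around it where they are.

Things in the scene. Friction and masses are not known exactly. Their poses are not given: they have to be found in the camera images.
- manifold: loose bowed aluminium gas manifold, 2.2 kg, on rubber feet; over 10 N slides it. Rail 24 mm wide, 22 high, 370 along its arc (radius 320 mm, centre at local x -320, y 0). Origin: under mid-rail, on the table. Local +y: along the rail to vent and gauge; +x: outer side. Valves 1-5 at -142.5, -92.5, -42.5, 7.5, 57.5 mm along the arc from the middle, vent at +142.5
- row_start (a point): point on the lever row's centre line above the rail, 64 mm above the table, at valve 1. Valve bodies are steel, 20 mm across, top 42 mm above the table (forks to 52 mm). Fingertips passing along the row 59 to 74 mm above the table lay the levers over and slide on over them
- gauge (a point): centre of the round pressure gauge, 42 mm across, 20 mm thick, 68 mm above the table (top 89 mm), on the rail 35 mm beyond the vent valve
- valve1_tip (a point): centre of the 14 mm black ball, 30 mm from the pivot (48 mm above the table, on the rail centre line) on the 8 mm rod of toggle lever 1 of the five evenly spaced ones; this one is farthest from the vent
- valve1 (a joint): angle of lever 1, rad: 0 = open, leaning 0.25 rad from upright away from the vent (ball centre 77 mm above the table); 0.25 = upright; 1.75 = stop, lying along the rail towards the vent (ball centre 50 mm above the table). Stiff hinge, stays where left, about 1 N at the ball moves it
- valve2_tip (a point): centre of the 14 mm black ball, 30 mm from the pivot (48 mm above the table, on the rail centre line) on the 8 mm rod of toggle lever 2 of the five evenly spaced ones
- valve2 (a joint): angle of lever 2, rad: 0 = open, leaning 0.25 rad from upright away from the vent (ball centre 77 mm above the table); 0.25 = upright; 1.75 = stop, lying along the rail towards the vent (ball centre 50 mm above the table). Stiff hinge, stays where left, about 1 N at the ball moves it
- valve3_tip (a point): centre of the 14 mm black ball, 30 mm from the pivot (48 mm above the table, on the rail centre line) on the 8 mm rod of toggle lever 3 of the five evenly spaced ones
- valve3 (a joint): angle of lever 3, rad: 0 = open, leaning 0.25 rad from upright away from the vent (ball centre 77 mm above the table); 0.25 = upright; 1.75 = stop, lying along the rail towards the vent (ball centre 50 mm above the table). Stiff hinge, stays where left, about 1 N at the ball moves it
- valve4_tip (a point): centre of the 14 mm black ball, 30 mm from the pivot (48 mm above the table, on the rail centre line) on the 8 mm rod of toggle lever 4 of the five evenly spaced ones
- valve4 (a joint): angle of lever 4, rad: 0 = open, leaning 0.25 rad from upright away from the vent (ball centre 77 mm above the table); 0.25 = upright; 1.75 = stop, lying along the rail towards the vent (ball centre 50 mm above the table). Stiff hinge, stays where left, about 1 N at the ball moves it
- valve5_tip (a point): centre of the 14 mm black ball, 30 mm from the pivot (48 mm above the table, on the rail centre line) on the 8 mm rod of toggle lever 5 of the five evenly spaced ones; this one is the last before the wide gap
- valve5 (a joint): angle of lever 5, rad: 0 = open, leaning 0.25 rad from upright away from the vent (ball centre 77 mm above the table); 0.25 = upright; 1.75 = stop, lying along the rail towards the vent (ball centre 50 mm above the table). Stiff hinge, stays where left, about 1 N at the ball moves it
- vent_tip (a point): centre of the ball of the vent lever, of the same make, standing apart beyond an 85 mm gap at the gauge end of the rail: to be left alone
- vent (a joint): angle of the vent lever, same meaning as for the others
- vial: small glass vial with cap, 24 mm across, 45 mm high, standing at the inner side of the bow; origin at the centre of its foot. Bystander, loose
- collar: brass collar lying flat, 28 mm across, 12 mm high, at the outer side of the bow; origin under its centre. Bystander, loose
- ferrule: steel ferrule standing at the inner side of the bow, 20 mm across, 16 mm high; origin under its centre. Bystander, loose
- wrench: steel wrench lying on the table to the left; origin under its middle. Bystander, loose
- jar: amber bottle, 60 mm across, 90 mm high, to the right; origin under its centre. Bystander, loose
- beaker: white cup, 70 mm across, 85 mm high, to the right; origin under its centre. Bystander, loose

How it is judged (in metres and radians):
On the way, in this order (a step that is already met when the one before it is completed fails the run):
1. lever 1 is pushed over, the later ones still standing (value of joint valve1 above 1 rad and value of joint each of valve2, valve3, valve4, valve5 below 1 rad), for 0.1 s.
2. lever 2 is pushed over, the later ones still standing (value of joint valve2 above 1 rad and value of joint each of valve3, valve4, valve5 below 1 rad), for 0.1 s.
3. lever 3 is pushed over, the later ones still standing (value of joint valve3 above 1 rad and value of joint each of valve4, valve5 below 1 rad), for 0.1 s.
4. lever 4 is pushed over, the later ones still standing (value of joint valve4 above 1 rad and value of joint valve5 below 1 rad), for 0.1 s.
5. lever 5 is pushed over, the later ones still standing (value of joint valve5 above 1 rad), for 0.1 s.
At the end, for the whole second after the job is handed in: all five levers stand past 1.0 rad, the vent lever below 0.5 rad, and the manifold rests flat within 25 mm of where it began (value of joint each of valve1, valve2, valve3, valve4, valve5 above 1 rad and value of joint vent below 0.5 rad and distance of manifold from where it was at the start of the episode below 0.025 m and linear speed of manifold below 0.01 m/s and angle between manifold's own z axis and vertical below 0.05 rad); the robot touches nothing.
It fails at once if the vent lever is pushed over (0.5 rad or more) (value of joint vent above 0.5 rad).
It fails at once if the manifold is lifted or tipped (over 10 mm or 0.1 rad) (height (world z) of manifold above 0.01 m or angle between manifold's own z axis and vertical above 0.1 rad).
It fails at once if the manifold is shoved more than 25 mm (distance of manifold from where it was at the start of the episode above 0.025 m).
It fails at once if the fingers press on the manifold with more than 20 N (contact force between the fingers and manifold above 20 N).
It fails at once if a bystander is moved (small ones 15 mm, others 20 mm) (distance of any of vial, collar, ferrule from where it was at the start of the episode above 0.015 m or distance of any of wrench, jar, beaker from where it was at the start of the episode above 0.02 m).
It also fails if it takes over 38 s, if anything falls off the work surface, if the arm or the gripper's body presses on something with over 40 N, if the wrist force passes 120 N, or if a joint passes its speed limit or range.

## Working session

There is one attempt and no reset: what is moved stays moved. The work goes in short steps, Python scripts to look and compute and a tool call to move; the robot and the scene stay as the last step left them, time stands still between calls to the robot, and variables do not carry over. Pictures are saved under pics/ and viewed, at most 11 in all, crops included, and the job is handed in when it is done.

Besides the shell and the picture viewer there is one more tool, called after "Request:" by a JSON object that holds its "api" and its "payload". step_arm: Moves the arm, as the interface text tells. Shift numbers are shares of 50 mm and turn numbers shares of 6 degrees, none past 1 either way. Its arguments: {"type":"object","properties":{"series":{"type":"array"},"grip":{"type":"number"}},"required":["series"]}

```bash
mkdir -p pics
python3 - <<'E'
from bench import ctrl, optics
import cv2
for n in("top","side"):
    im=optics.grab_frame(n); cv2.imwrite(f"pics/{n}0.png",im[:,:,::-1])
    p=optics.camera_params(n); print(n,p)
s=ctrl.sense(); print(s["time_s"],s["tool_pos"],s["tcp_rot"],s["grip_width"])
E
```

```text
top {'mtx': array([[557.79988987,   0.        , 312.07019214],
       [  0.        , 557.79988987, 240.26942554],
       [  0.        ,   0.        ,   1.        ]]), 'dist_coeffs': array([-0.11360913,  0.        ,  0.        ,  0.        ,  0.        ]), 'R': array([[-9.42153092e-04, -9.99818183e-01, -1.90450100e-02],
       [-9.97709656e-01,  2.22794410e-03, -6.76053088e-02],
       [ 6.76354482e-02,  1.89376958e-02, -9.97530355e-01]]), 't': array([  -5.80843713,  552.36401614, 1187.83470665])}
side {'mtx': array([[454.87045517,   0.        , 318.96429756],
       [  0.        , 454.87045517, 237.11221555],
       [  0.        ,   0.        ,   1.        ]]), 'dist_coeffs': array([-0.03488514,  0.        ,  0.        ,  0.        ,  0.        ]), 'R': array([[ 0.99977341, -0.00309275,  0.02106107],
       [ 0.0140853 , -0.64570998, -0.76345283],
       [ 0.01596051,  0.76357649, -0.64552011]]), 't': array([-533.39774548,   33.71279679,  957.67219889])}
0.1 [249.89565553 572.26892792 212.58899099] [-1.70543154e-04  2.04454129e-01  9.78875872e-01 -7.12388557e-04] 85.11928886756803
```

View pics/top0.png

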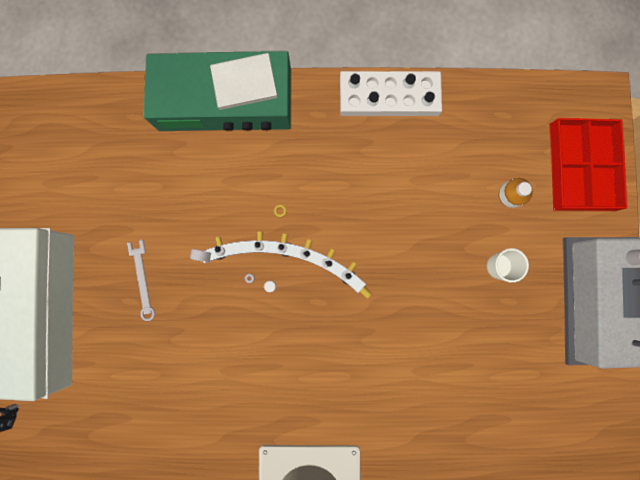

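View pics/side0.png

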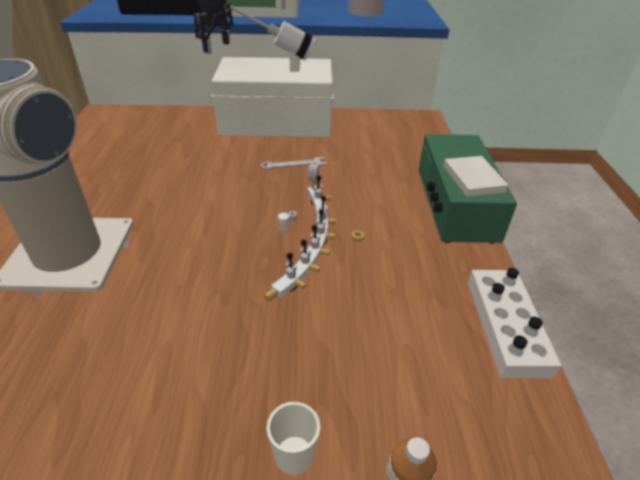

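The top view shows the bow with the gauge at left (200,255), the vent at (219,247) and levers 5 to 1 running from (258,244) to (349,274). The vial and ferrule are on the inner side at (269,286) and (249,278), and the collar is at (280,211). The side view shows the same row from (318,181) to (290,257), with the arm clear of it.

```bash
cat > h.py <<'E'
import numpy as np, cv2
from bench import optics
def ray(n,uv):
    p=optics.camera_params(n); q=cv2.undistortPoints(np.array(uv,float).reshape(-1,1,2),p["mtx"],p["dist_coeffs"]).reshape(-1,2)
    d=np.c_[q,np.ones(len(q))]@p["R"]; return -p["R"].T@p["t"],d
def onplane(n,uv,z):
    c,d=ray(n,uv); return c+d*((z-c[2])/d[:,2])[:,None]
def proj(n,X):
    p=optics.camera_params(n); return cv2.projectPoints(np.array(X,float),cv2.Rodrigues(p["R"])[0],p["t"],p["mtx"],p["dist_coeffs"])[0].reshape(-1,2)
def blobs(im,box,thr=60,amin=6):
    x0,y0,x1,y1=box; m=(im[y0:y1,x0:x1].max(2)<thr).astype(np.uint8)
    n,l,st,c=cv2.connectedComponentsWithStats(m)
    return [(c[i][0]+x0,c[i][1]+y0,st[i][4]) for i in range(1,n) if st[i][4]>=amin]
def model(s,off,z):
    a=np.array(s)/320.; return np.c_[-320+320*np.cos(a)-off*-np.sin(a),320*np.sin(a)-off*np.cos(a),np.full(len(a),z)]
S=[-142.5,-92.5,-42.5,7.5,57.5,142.5]
def fit(P,Q): # P local->Q world, 2d
    pc,qc=P.mean(0),Q.mean(0); U,_,V=np.linalg.svd((P-pc).T@(Q-qc)); R=V.T@np.diag([1,np.linalg.det(V.T@U.T)])@U.T
    return R,qc-R@pc
E
python3 - <<'E'
from h import *
for n,box in(("top",(190,225,380,305)),("side",(255,155,345,300))):
    im=cv2.imread(f"pics/{n}0.png")[:,:,::-1]
    print(n,[tuple(np.round(b,1).tolist()) for b in blobs(im,box)])
    x0,y0,x1,y1=box; cv2.imwrite(f"pics/{n}c.png",cv2.resize(im[y0:y1,x0:x1,::-1],None,fx=4,fy=4,interpolation=cv2.INTER_CUBIC))
E
```

```text
top [(257.4, 244.2, 16.0), (280.9, 246.4, 17.0), (217.3, 248.9, 20.0), (306.4, 253.1, 18.0), (328.8, 263.0, 21.0), (347.9, 275.4, 17.0)]
side [(317.9, 178.1, 15.0), (322.7, 198.2, 10.0), (321.1, 213.2, 19.0), (314.4, 228.4, 20.0), (303.5, 242.9, 19.0), (289.7, 257.5, 26.0)]
```

View pics/topc.png

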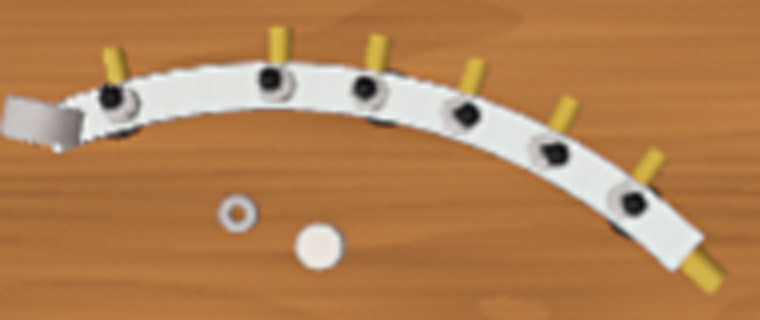

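View pics/sidec.png

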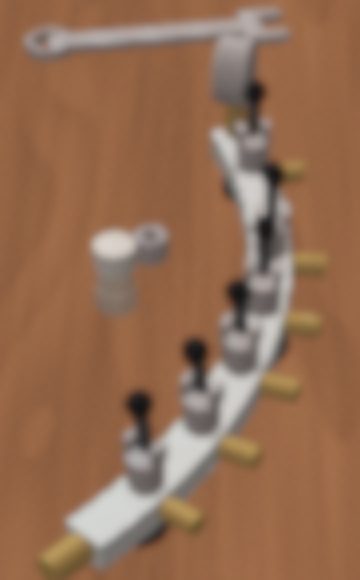

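The crops show all six levers standing. The top ball centres run from the vent at (217,249) to lever 1 at (348,275).

Run:
```python
from h import *
top=[(347.9,275.4),(328.8,263),(306.4,253.1),(280.9,246.4),(257.4,244.2),(217.3,248.9)]
side=[(289.7,257.5),(303.5,242.9),(314.4,228.4),(321.1,213.2),(322.7,198.2),(317.9,178.1)]
top=np.array(top)
W=onplane("top",top,77); L=model(S,7.4,77)
R,t=fit(L[:,:2],W[:,:2]); th=np.arctan2(R[1,0],R[0,0]); print("origin",t,"th deg",np.degrees(th))
F=np.c_[L[:,:2]@R.T+t,L[:,2]]
print("resid mm",np.round(F-W,1)[:,:2].tolist()); print("side px resid",np.round(proj("side",F)-side,1).tolist())
ctr=R@[-320,0]+t; print("centre",ctr)
for s in (-195,-142.5,-42.5,57.5,85,142.5):
    a=s/320; p=R@[-320+320*np.cos(a),320*np.sin(a)]+t; print(s,p.round(1),"heading",np.degrees(th+a+np.pi/2).round(1))
for n,uv,z in(("vial",(269.5,286.5),45),("ferr",(249.5,278.5),16),("collar",(280,211),12)): print(n,onplane("top",[uv],z).round(0))
from bench import ctrl
s=ctrl.sense(); print(s["tool_pos"],s["force"],s["joint_pos"])
```

```text
origin [535.1351387   54.14883424] th deg -10.255493889758093
resid mm [[-0.5, -0.8], [0.9, 2.2], [0.6, 2.0], [-0.6, -2.2], [-0.3, -1.1], [-0.0, -0.2]]
side px resid [[-0.6, -2.0], [0.4, -1.8], [-0.1, -1.9], [-0.6, -1.0], [-0.1, 0.3], [0.4, -0.6]]
centre [220.24757687 111.1209625 ]
-195 [ 445.8 -115.8] heading 44.8
-142.5 [479.9 -75.9] heading 54.2
-42.5 [524.8  13. ] heading 72.1
57.5 [540.2 111.3] heading 90.0
85 [539.  138.8] heading 95.0
142.5 [529.  195.3] heading 105.3
vial [[453.  83.  45.]]
ferr [[470. 129.  16.]]
collar [[617.  64.  12.]]
[249.89565553 572.26892792 212.58899099] [-0.84402579  0.01952746 -0.30806014] [ 1.14001294e+00  4.23796501e-01  1.63065030e+00  1.66953630e-05
  1.08861081e+00 -1.89789815e-02]
```

```bash
cat >> h.py <<'E'
def plan(p,q,rows): # tool down; p,q = x,y,z,heading(deg) of tool x
    p=np.array(p,float); q=np.array(q,float); h=p[3]; d=(q-p)/rows; out=[]
    for i in range(rows):
        c,s=np.cos(np.radians(h)),np.sin(np.radians(h))
        out.append([d[0]*c+d[1]*s, d[0]*s-d[1]*c, -d[2]]); h+=d[3]
    o=np.round(np.c_[np.array(out)/50,np.full(rows,-d[3]/6)],2)
    for k in range(0,rows,5): print(o[k:k+5].tolist())
def now():
    from bench import ctrl; from scipy.spatial.transform import Rotation as Ro
    s=ctrl.sense(); M=Ro.from_quat(np.roll(s["tcp_rot"],-1)).as_matrix()
    return [*s["tool_pos"],np.degrees(np.arctan2(M[1,0],M[0,0]))],s
E
python3 - <<'E'
from h import *
p,s=now(); print(p); plan(p,[446,-116,195,44.8],20)
E
```

```text
[np.float64(249.89565553194092), np.float64(572.2689279191115), np.float64(212.58899099254327), np.float64(156.4048994601069)]
[[-0.46, -0.55, 0.02, 0.93], [-0.51, -0.51, 0.02, 0.93], [-0.55, -0.45, 0.02, 0.93], [-0.59, -0.4, 0.02, 0.93], [-0.63, -0.34, 0.02, 0.93]]
[[-0.66, -0.28, 0.02, 0.93], [-0.68, -0.21, 0.02, 0.93], [-0.7, -0.14, 0.02, 0.93], [-0.71, -0.07, 0.02, 0.93], [-0.72, -0.0, 0.02, 0.93]]
[[-0.71, 0.07, 0.02, 0.93], [-0.7, 0.14, 0.02, 0.93], [-0.69, 0.2, 0.02, 0.93], [-0.66, 0.27, 0.02, 0.93], [-0.63, 0.33, 0.02, 0.93]]
[[-0.6, 0.39, 0.02, 0.93], [-0.56, 0.45, 0.02, 0.93], [-0.51, 0.5, 0.02, 0.93], [-0.46, 0.55, 0.02, 0.93], [-0.41, 0.59, 0.02, 0.93]]
```

Request:
{"api": "step_arm", "payload": {"series": [[[-0.46, -0.55, 0.02, 0.93], [-0.51, -0.51, 0.02, 0.93], [-0.55, -0.45, 0.02, 0.93], [-0.59, -0.4, 0.02, 0.93], [-0.63, -0.34, 0.02, 0.93]]], "grip": -1}}

```text
time_s: 0.72
tool_pos: [299.1, 399.4, 208.0]
tcp_rot: [-0.0, 0.436, 0.9, -0.0]
force: [0.0, -0.4, 0.6]
grip_width: -0.1
gripper_force: 0.0
```

Request:
{"api": "step_arm", "payload": {"series": [[[-0.66, -0.28, 0.02, 0.93], [-0.68, -0.21, 0.02, 0.93], [-0.7, -0.14, 0.02, 0.93], [-0.71, -0.07, 0.02, 0.93], [-0.72, 0, 0.02, 0.93]]]}}

```text
time_s: 1.35
tool_pos: [348.1, 227.6, 203.2]
tcp_rot: [-0.0, 0.64, 0.768, -0.0]
force: [0.1, 0.2, -0.6]
grip_width: -0.1
gripper_force: 0.0
```

Request:
{"api": "step_arm", "payload": {"series": [[[-0.71, 0.07, 0.02, 0.93], [-0.7, 0.14, 0.02, 0.93], [-0.69, 0.2, 0.02, 0.93], [-0.66, 0.27, 0.02, 0.93], [-0.63, 0.33, 0.02, 0.93]]]}}

```text
time_s: 1.98
tool_pos: [397.5, 56.0, 198.2]
tcp_rot: [-0.0, 0.806, 0.591, -0.0]
force: [-0.1, -0.4, -0.3]
grip_width: 0.4
gripper_force: 0.0
```

Request:
{"api": "step_arm", "payload": {"series": [[[-0.6, 0.39, 0.02, 0.93], [-0.56, 0.45, 0.02, 0.93], [-0.51, 0.5, 0.02, 0.93], [-0.46, 0.55, 0.02, 0.93], [-0.41, 0.59, 0.02, 0.93]]]}}

```text
time_s: 2.6
tool_pos: [446.4, -116.3, 193.1]
tcp_rot: [-0.0, 0.925, 0.38, -0.0]
force: [0.4, 0.5, -0.2]
grip_width: -0.4
gripper_force: 0.0
```

Run:
```python
from h import *
p,s=now(); print(np.round(p,1),s["time_s"],s["grip_width"],s["force"],s["joint_pos"]); plan(p,[446,-116,79,44.8],5)
```

```text
[ 446.4 -116.3  193.1   44.6] 2.6 -0.3779736324977361 [ 0.40413009  0.45440447 -0.17575974] [-2.80702589e-01  2.10672435e-01  1.99766987e+00  4.15588373e-05
  9.33522913e-01  5.11386064e-01]
[[-0.0, -0.0, 0.46, -0.01], [-0.0, -0.0, 0.46, -0.01], [-0.0, -0.0, 0.46, -0.01], [-0.0, -0.0, 0.46, -0.01], [-0.0, -0.0, 0.46, -0.01]]
```

Request:
{"api": "step_arm", "payload": {"series": [[[0, 0, 0.46, 0], [0, 0, 0.46, 0], [0, 0, 0.46, 0], [0, 0, 0.46, 0], [0, 0, 0.44, -0.15]]]}}

```text
time_s: 3.22
tool_pos: [446.2, -115.1, 78.4]
tcp_rot: [-0.0, 0.921, 0.388, -0.0]
force: [0.4, 0.1, 0.5]
grip_width: -0.2
gripper_force: 0.0
```

Request:
{"api": "step_arm", "payload": {"series": [[[0.2, 0, 0, -0.3], [0.2, 0, 0, -0.3], [0.2, 0, 0, -0.3], [0.2, 0, 0, -0.3], [0.2, 0, 0, -0.3]]]}}

```text
time_s: 3.85
tool_pos: [479.7, -76.6, 79.7]
tcp_rot: [0.0, 0.888, 0.461, 0.0]
force: [-0.6, -0.8, 0.4]
grip_width: 0.0
gripper_force: 0.0
```

```bash
cat >> h.py <<'E'
def arc():
    p,s=now(); d=np.array(p[:2])-[220.25,111.12]; a=np.arctan2(d[1],d[0])+np.radians(10.255)
    print("s",320*a,"radial err",np.hypot(*d)-320,"z",p[2],"heading err",p[3]-np.degrees(a)+10.255-90,"F",s["force"].round(1),s["time_s"])
E
python3 - <<'E'
from h import *
arc()
im=optics.grab_frame("side"); cv2.imwrite("pics/s1.png",cv2.resize(im[100:310,220:400,::-1],None,fx=3,fy=2.8,interpolation=cv2.INTER_CUBIC))
E
```

```text
s -143.19712795073553 radial err 0.24126264577608936 z 79.73191851823208 heading err 0.7384389678506977 F [-0.6 -0.8  0.4] 3.85
```

View pics/s1.png

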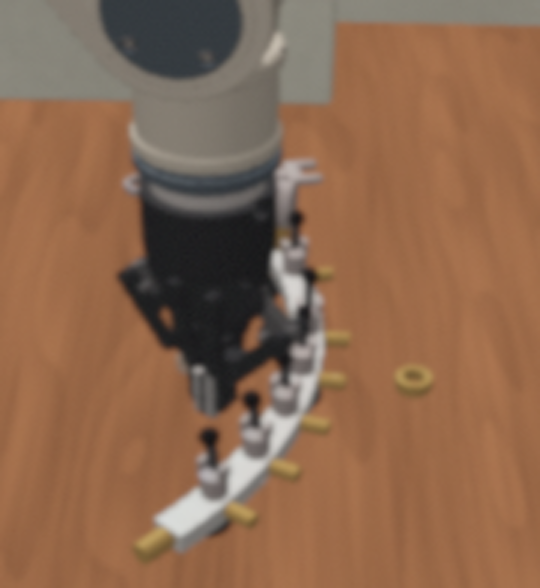

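The side crop shows lever 1 still standing at px (290,257), while the fingertips appear at about px (290,242). That isn't where I expected them, so I'll check the projection against the reported TCP.

Run:
```python
from h import *
p,s=now()
X=np.array([[p[0],p[1],z] for z in(p[2]-14,p[2]+6,p[2]+60)])
for n in("side","top"): print(n,proj(n,X).round(1).tolist())
im=optics.grab_frame("top"); cv2.imwrite("pics/t1.png",cv2.resize(im[190:350,190:390,::-1],None,fx=3.5,fy=3.5,interpolation=cv2.INTER_CUBIC))
im=optics.grab_frame("side");print([tuple(np.round(b,1).tolist()) for b in blobs(im,(255,235,320,300))])
arc()
```

```text
side [[291.9, 257.9], [291.7, 250.0], [291.2, 227.6]]
top [[345.2, 273.3], [345.6, 273.3], [346.8, 273.0]]
[(294.4, 239.5, 61.0), (303.6, 242.9, 18.0), (289.5, 256.6, 21.0)]
s -143.54625688255305 radial err 0.04498741592527722 z 79.42661329907158 heading err 0.7343152237713468 F [-0.1  0.2 -0.1] 4.0
```

View pics/t1.png

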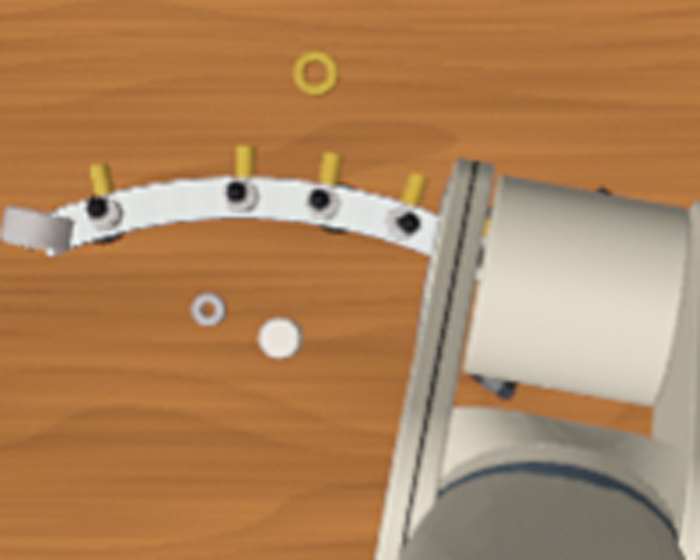

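The top view hides the fingers behind the arm, and levers 2 to 5 and the vent still stand. In the side view the fingertips end about 12 px above where the reported TCP puts them, which suggests they passed above lever 1. The opening pictures show the gripper at a known pose, so I'll check against those.

Run:
```python
from h import *
# start: TCP (250,572.5,213), tips open +-42.5..57 along y-axis dir (0.4,0.917), tip z 213-14+13
y=np.array([0.4,0.917,0]); c=np.array([249.9,572.3,212])
X=[c+y*45,c-y*45]; 
for n in("side","top"): print(n,proj(n,X).round(1).tolist())
a=cv2.resize(cv2.imread("pics/side0.png")[0:70,180:270],None,fx=4,fy=4,interpolation=cv2.INTER_CUBIC)
b=cv2.resize(cv2.imread("pics/top0.png")[385:455,0:90],None,fx=4,fy=4,interpolation=cv2.INTER_CUBIC)
im=optics.grab_frame("side")[:,:,::-1]
d=cv2.resize(im[200:270,250:340],None,fx=4,fy=4,interpolation=cv2.INTER_CUBIC)
cv2.imwrite("pics/cmp.png",np.vstack([np.hstack([a,b]),np.hstack([d,d*0])]))
```

```text
side [[227.1, 55.4], [209.3, 65.4]]
top [[-15.7, 383.3], [24.1, 404.1]]
```

View pics/cmp.png

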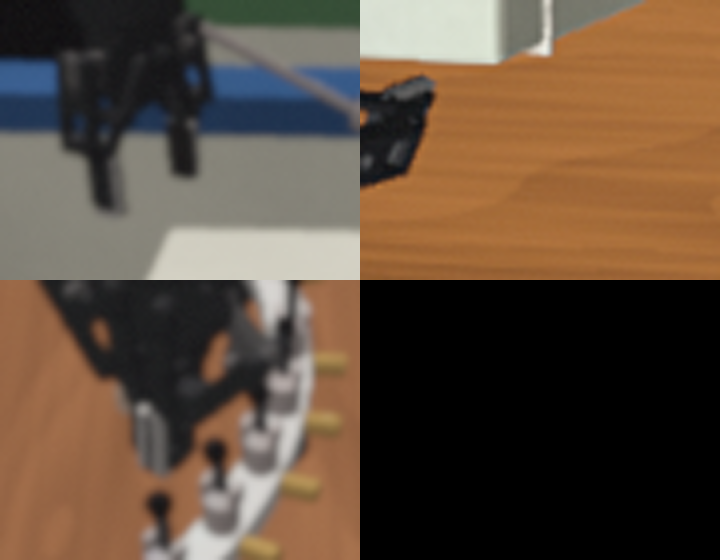

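The tips sit about 33–36 mm higher than the reported TCP implies. Both the start picture and the current one agree on a z offset, and a y offset doesn't fit both. So the fingers passed above lever 1 without touching it. I'll back off to the row's start, come down part of the way over bare wood and measure the tip height there.

Run:
```python
from h import *
p,s=now(); print(np.round(p,1)); plan(p,[446,-116,79,43.9],5)
```

```text
[479.  -77.   79.3  54.7]
[[-0.2, -0.02, 0.0, 0.36], [-0.2, -0.01, 0.0, 0.36], [-0.2, -0.0, 0.0, 0.36], [-0.2, 0.01, 0.0, 0.36], [-0.2, 0.01, 0.0, 0.36]]
```

Request:
{"api": "step_arm", "payload": {"series": [[[-0.2, -0.02, 0, 0.36], [-0.2, -0.01, 0, 0.36], [-0.2, 0, 0, 0.36], [-0.2, 0.01, 0, 0.36], [-0.2, 0.01, 0, 0.36]]]}}

```text
time_s: 4.68
tool_pos: [446.2, -116.2, 79.4]
tcp_rot: [0.0, 0.928, 0.372, 0.0]
force: [0.1, 0.4, 2.2]
grip_width: -0.2
gripper_force: 0.0
```

Request:
{"api": "step_arm", "payload": {"series": [[[0, 0, 0.1, 0], [0, 0, 0.1, 0], [0, 0, 0.1, 0], [0, 0, 0, 0], [0, 0, 0, 0]]]}}

```text
time_s: 5.3
tool_pos: [446.7, -115.4, 64.2]
tcp_rot: [-0.0, 0.927, 0.374, -0.0]
force: [0.1, -0.1, 0.8]
grip_width: 0.3
gripper_force: 0.0
```

Run:
```python
from h import *
arc(); p,s=now(); print(np.round(p,1))
im=optics.grab_frame("side")
c=np.array(p[:3]); h=np.radians(p[3]); ex=np.array([np.cos(h),np.sin(h),0]); ey=np.array([np.sin(h),-np.cos(h),0])
for dz in(0,30,35,40):
    X=[c+ex*a*11+ey*b*14+[0,0,-14+dz] for a in(-1,1) for b in(-1,1)]; print(dz,proj("side",X).round(1).tolist())
box=(240,215,340,305); x0,y0,x1,y1=box
cv2.imwrite("pics/s2.png",cv2.resize(im[y0:y1,x0:x1,::-1],None,fx=6,fy=6,interpolation=cv2.INTER_CUBIC))
m=im[y0:y1,x0:x1].astype(int); g=(m.max(2)-m.min(2)<25); 
for v in range(20,55): 
    u=np.where(g[v,:])[0]; print(v+y0,(u[u<75]+x0).tolist()[:1],(u[u<75]+x0).tolist()[-1:],end=";")
```

```text
s -194.08092036987668 radial err 0.30611610253475874 z 64.23219197953931 heading err -1.0682814112562653 F [ 0.1 -0.1  0.8] 5.3
[ 446.7 -115.4   64.2   43.9]
0 [[263.6, 277.1], [273.3, 285.1], [272.7, 271.4], [282.4, 279.2]]
30 [[262.7, 265.4], [272.5, 273.4], [272.0, 259.8], [281.9, 267.5]]
35 [[262.5, 263.4], [272.4, 271.4], [271.9, 257.8], [281.8, 265.5]]
40 [[262.3, 261.4], [272.3, 269.4], [271.8, 255.8], [281.7, 263.5]]
235 [253] [314];236 [254] [314];237 [254] [314];238 [255] [314];239 [255] [314];240 [256] [314];241 [256] [314];242 [259] [314];243 [261] [314];244 [262] [314];245 [262] [314];246 [262] [314];247 [262] [314];248 [263] [314];249 [263] [314];250 [264] [314];251 [264] [314];252 [264] [314];253 [264] [314];254 [265] [314];255 [265] [314];256 [265] [314];257 [265] [314];258 [265] [314];259 [265] [314];260 [266] [314];261 [266] [314];262 [266] [313];263 [266] [310];264 [266] [309];265 [267] [309];266 [267] [308];267 [268] [308];268 [270] [308];269 [286] [308];
```

View pics/s2.png

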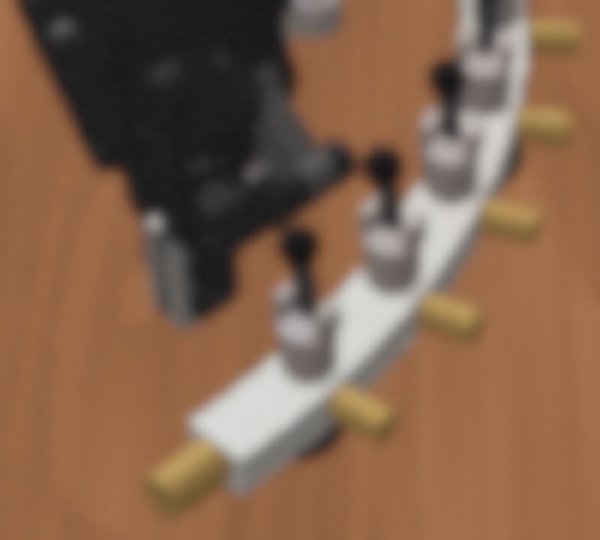

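The tip's lowest corner is at px (271,269), which matches a tip 38 mm or so higher than the stated geometry, about 88 mm now. I'll lower 22 mm, which puts the tips at 66–70 mm, and sweep lever 1 only, watching the force.

Request:
{"api": "step_arm", "payload": {"series": [[[0, 0, 0.11, 0], [0, 0, 0.11, 0], [0, 0, 0.11, 0], [0, 0, 0.11, -0.33], [0, 0, 0, 0]]]}}

```text
time_s: 5.98
tool_pos: [446.3, -115.4, 41.8]
tcp_rot: [-0.0, 0.921, 0.39, -0.0]
force: [0.4, 0.8, -0.2]
grip_width: -0.1
gripper_force: 0.0
```

Request:
{"api": "step_arm", "payload": {"series": [[[0.2, 0, 0, -0.3], [0.2, 0, 0, -0.3], [0.2, 0, 0, -0.3], [0, 0, 0, 0], [0, 0, 0, 0]]]}}

```text
time_s: 6.6
tool_pos: [466.8, -93.2, 42.3]
tcp_rot: [-0.0, 0.901, 0.433, -0.0]
force: [-0.2, -0.0, -0.7]
grip_width: 0.1
gripper_force: 0.0
```

Request:
{"api": "step_arm", "payload": {"series": [[[0.1, 0, 0, -0.15], [0.1, 0, 0, -0.15], [0.1, 0, 0, -0.15], [0.1, 0, 0, -0.15], [0, 0, 0, 0]]]}}

```text
time_s: 7.22
tool_pos: [479.4, -77.1, 42.4]
tcp_rot: [0.0, 0.887, 0.461, 0.0]
force: [0.4, -0.2, -0.7]
grip_width: -0.2
gripper_force: 0.1
```

Run:
```python
from h import *
arc(); im=optics.grab_frame("side")
x0,y0,x1,y1=250,195,350,285
cv2.imwrite("pics/s3.png",cv2.resize(im[y0:y1,x0:x1,::-1],None,fx=6,fy=6,interpolation=cv2.INTER_CUBIC))
```

```text
s -143.74781517479124 radial err 0.2976230662257535 z 42.36311305874268 heading err 0.9197245690551767 F [ 0.4 -0.2 -0.7] 7.225
```

View pics/s3.png

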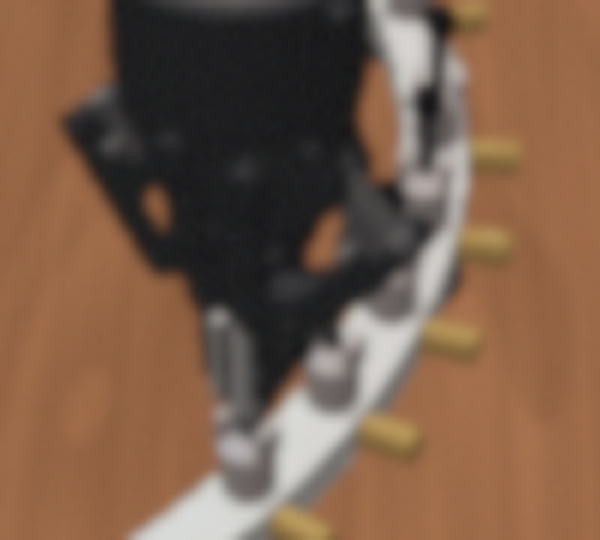

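The side crop shows the tips just over valve 1's fork at crop (240,410). Lever 1's ball is no longer upright in front of them and the force is under 1 N, so the height is right. I'll sweep on along the arc.

Request:
{"api": "step_arm", "payload": {"series": [[[0.2, 0, 0, -0.3], [0.2, 0, 0, -0.3], [0.2, 0, 0, -0.3], [0.2, 0, 0, -0.3], [0, 0, 0, 0]]]}}

```text
time_s: 7.9
tool_pos: [500.8, -42.9, 42.3]
tcp_rot: [0.0, 0.856, 0.516, 0.0]
force: [-0.3, -1.5, 0.6]
grip_width: 0.2
gripper_force: 0.0
```

Request:
{"api": "step_arm", "payload": {"series": [[[0.2, 0, 0, -0.3], [0.2, 0, 0, -0.3], [0.2, 0, 0, -0.3], [0.2, 0, 0, -0.3], [0, 0, 0, 0]]]}}

```text
time_s: 8.52
tool_pos: [517.9, -6.7, 42.4]
tcp_rot: [0.0, 0.822, 0.569, 0.0]
force: [0.4, 0.8, 0.6]
grip_width: 0.0
gripper_force: 0.3
```

Run:
```python
from h import *
arc(); im=optics.grab_frame("side")
x0,y0,x1,y1=250,185,350,285
cv2.imwrite("pics/s4.png",cv2.resize(im[y0:y1,x0:x1,::-1],None,fx=6,fy=6,interpolation=cv2.INTER_CUBIC))
```

```text
s -63.355771395809214 radial err 0.13823055651477034 z 42.36150507160876 heading err 0.9703937060781698 F [0.4 0.8 0.6] 8.525
```

View pics/s4.png

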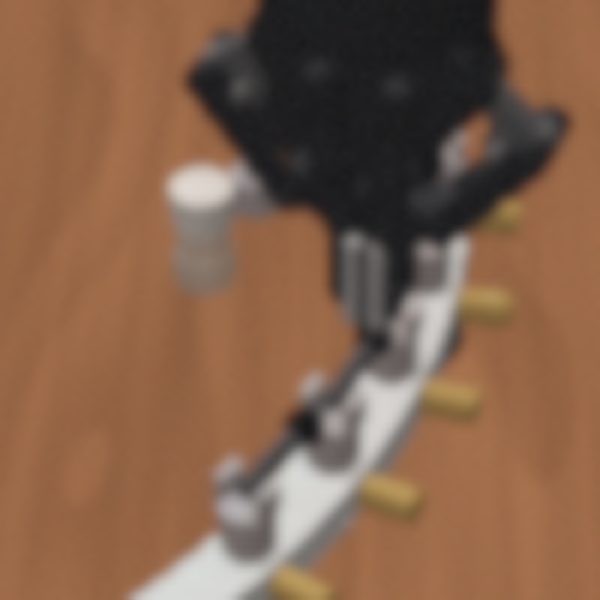

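Levers 1 and 2 now lie flat towards the gauge end, with their balls at crop (305,425) and (375,340). The manifold hasn't moved, so I'll carry on.

Request:
{"api": "step_arm", "payload": {"series": [[[0.2, 0, 0, -0.3], [0.2, 0, 0, -0.3], [0.2, 0, 0, -0.3], [0.2, 0, 0, -0.3], [0.2, 0, 0, -0.3]]]}}

```text
time_s: 9.2
tool_pos: [532.4, 41.0, 42.3]
tcp_rot: [0.0, 0.775, 0.632, 0.0]
force: [-0.7, -1.7, 0.2]
grip_width: 0.0
gripper_force: 0.8
```

Request:
{"api": "step_arm", "payload": {"series": [[[0.2, 0, 0, -0.3], [0.2, 0, 0, -0.3], [0.2, 0, 0, -0.3], [0.2, 0, 0, -0.3], [0.2, 0, 0, -0.3]]]}}

```text
time_s: 9.82
tool_pos: [539.4, 90.4, 42.4]
tcp_rot: [0.0, 0.723, 0.691, 0.0]
force: [0.7, -1.9, 1.2]
grip_width: -0.1
gripper_force: 0.7
```

Request:
{"api": "step_arm", "payload": {"series": [[[0.2, 0, 0, -0.3], [0.2, 0, 0, -0.3], [0.2, 0, 0, -0.3], [0.2, 0, 0, -0.3], [0, 0, 0, 0]]]}}

```text
time_s: 10.45
tool_pos: [539.2, 130.6, 42.3]
tcp_rot: [-0.0, 0.678, 0.735, 0.0]
force: [-0.5, -0.4, 1.0]
grip_width: 0.0
gripper_force: 0.2
```

Run:
```python
from h import *
arc()
```

```text
s 76.75067343794136 radial err -0.49411973997251835 z 42.32723411069524 heading err 1.0796001751265862 F [-0.5 -0.4  1. ] 10.45
```

Request:
{"api": "step_arm", "payload": {"series": [[[0.12, 0, 0, -0.15], [0, 0, 0, 0], [0, 0, -0.2, 0], [0, 0, -0.5, 0], [0, 0, -0.8, 0]]]}}

```text
time_s: 11.08
tool_pos: [537.8, 135.1, 117.6]
tcp_rot: [-0.001, 0.673, 0.739, -0.001]
force: [-0.3, -0.2, 0.3]
grip_width: 0.1
gripper_force: 0.0
```

Request:
{"api": "step_arm", "payload": {"series": [[[-0.3, -0.9, -0.8, 0], [-0.3, -0.9, -0.8, 0], [0, -1, 0, 0], [0, -1, 0, 0], [0, -1, 0, 0]]]}}

```text
time_s: 11.7
tool_pos: [301.1, 82.8, 197.8]
tcp_rot: [0.0, 0.673, 0.739, 0.0]
force: [-0.7, -0.3, 0.2]
grip_width: -0.0
gripper_force: 0.0
```

Run:
```python
from h import *
p,s=now(); print(np.round(p,1),s["force"],s["time_s"])
a=optics.grab_frame("side")[150:290,250:350,::-1]; b=optics.grab_frame("top")[200:340,180:380,::-1]
cv2.imwrite("pics/end.png",cv2.resize(np.hstack([a,b]),None,fx=2.66,fy=4,interpolation=cv2.INTER_CUBIC))
```

```text
[301.1  82.8 197.8  95.3] [-0.71951612 -0.26324633  0.21570439] 11.7
```

View pics/end.png

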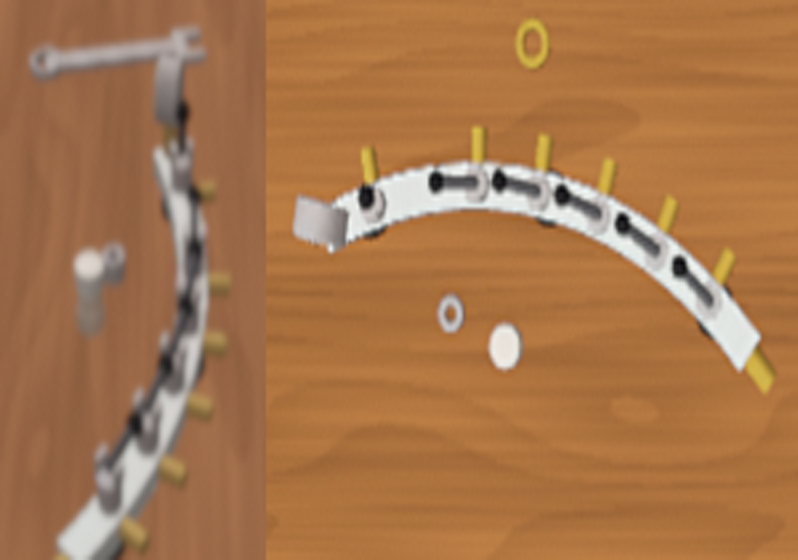

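The picture shows all five levers lying towards the gauge, from about (437,182) to (680,267). The vent still stands at (367,197), the manifold and the small things around it haven't moved, and the arm is clear.

```bash
python3 -c "
from bench import order
print(order.close_job())"
```

```text
the job is handed in; nothing more can be done
None
```

The job is handed in: all five levers lie over towards the gauge and the vent lever is still standing, with the manifold and the small items beside it unmoved in the last pictures. An earlier pass went over lever 1 without touching it because the fingertips sat about 38 mm higher than stated, so I lowered the arm and swept again.

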